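Seat the round flask on the sprung reading cradle

ROBOT

A 6-joint arm with a two-finger parallel gripper is mounted at the origin on a cart in front of the work surface, level with it; the furniture and walls round the work are solid. World frame = base frame: x ahead of the robot, y to its left, z up, the work surface at z = 0. Lengths are in m, angles in degrees, forces in N, time in s.
With the tool pointing down it reaches from about 0.25 to 0.8 m from the base axis. Payload 3.9 kg.
Tool frame: the origin (TCP) lies midway between the tips of the shut fingers; the grasp point (between the pads) lies 19 mm behind it (r.pinch_z is the distance from the TCP to the grasp point, in m); z points along the fingers, y is the line along which they close (so a half turn about z gives the same grasp; the last joint's range is limited). The gripper opens to 85 mm and grips with 20 to 120 N. Pads are 22 mm wide; open, the fingers measure 114 mm over their backs; the gripper's body (76 mm by 85 mm) begins 54 mm behind the grasp point. The pads swing forward as they close: fully open they stand 13 mm farther back than shut.
Start: joints at [-70.302, 14.897, -7.913, 67.191, 0, 90], TCP at [0.177, -0.494, 0.231] pointing down, gripper open.
Joint ranges: [-159.42, 159.42], [-47.68, 98.78], [-73.54, 78.23], [-108.79, 121.32], [-90, 84.71], [-180, 180]. Speed limits (degrees/s): [147.25, 147.25, 180, 180, 180, 180].

INTERFACE

Orientations are given as [roll, pitch, yaw] about the fixed x, y, z axes, in that order (R = Rz(yaw) Ry(pitch) Rx(roll)).
In Python, from bench import r gives the robot as it stands.
- The arm moves only by the tool arm_command, never from a script. Its argument "moves" is a list of rows, each an object of numbers: "wx", "wy", "wz": the turn, a rotation vector about the tool's x, y, z in units of 10 degrees (1.0 is 10 degrees); "tx", "ty", "tz": the shift along the tool's x, y, z in units of 60 mm (1.0 is 60 mm); "jaw": the finger opening in mm, from 0 to 85.4. In form: [{"wx": .., "wy": .., "wz": .., "tx": .., "ty": .., "tz": .., "jaw": ..}, ...]. A call has 1 to 12 rows; each row shifts and turns the commanded pose from where the row before left it, along the tool's axes as they then stand; what a row does not reach is not made up. A row lasts 1/8 s, in which the tool goes at most 62.5 mm and 10.7 degrees, less where a joint would pass 70% of its speed; a pose out of reach is approached as far as the arm can. A call is refused whole if a number of a shift passes 1 or a number of a turn 1, either way. A call with a gripper value outside its range is refused whole. The fingers move at their own pace and stop on an object; "newtons" is the grip in N (left out, the last holds). Time passes only in rows, so rows that do not move let the fingers close. It gives the time, the measured TCP pose, the force, the opening and the grip force at its end, in the units of the state.
- r.observe(): the state, without advancing time (a new reading comes with each control period).
- r.camera(name): name is "scene" or "top"; returns the picture (480x640x3 uint8, red, green, blue); there is no depth.
- r.get_calibration(name): a dict with "intrinsics" (3x3 intrinsics, pixels), "eye" and "rotation" of the camera in the world. Camera axes: x right, y down, z forward; pixel columns grow to the right and rows downward; lengths in m; the calibration is good to about 2 mm. A picture is of the moment at which its call begins. get_calibration takes no time and is no camera call.
- r.job_done(): hands the job in; it is judged then, once.
The state is a dict: "clock": time; "joints": joint angles; "qvel": joint speeds; "effort": joint torques, N m; "tool_pos": TCP position; "ee_rot": TCP orientation; "contact_force": force on the tool from outside, world axes, zero at the start; "ft_torque": the same for the moment, N m; "width": opening from 0.0 (shut) to 1.0 (fully open); "gripper_force": force on a finger pad.
Only numpy, scipy, OpenCV 4.12 (cv2) and the standard library are available. Lean on these libraries where they do the work, as an engineer would, in place of code of your own. Each camera call takes 0.05 s, during which the arm holds its last target. There are 200 camera calls.

TASK

Somebody has parked a closed specimen box on the sprung ring of the reading cradle. Put it squarely on top of the column of two boxes like it and let go; then take the larger of the two round flasks from its cork ring, set it upright in the cradle's ring and gently press it down until the ring is fully down on its springs. Finish while still holding the flask pressed down, and leave the column, the smaller flask, the jar, the stone and the marker pen as they are.

Things in the scene. Friction and masses are not known exactly. Their poses are not given: they have to be found in the camera images.
- cradle: the reading cradle, fixed to the table: grey base plate 96x96x10 mm with a round reading head (32 mm wide, top 30 mm over the table) in its middle, and above it a horizontal steel ring on three upright springs; origin at the centre of the plate's underside, z up
- ring_centre (a point): centre of the sprung steel ring, on its wire's middle plane, moves with it; 60 mm over the table when the ring is up and 40 mm when it is fully down. The ring is a round wire 8 mm thick bent to 52 mm diameter (middle of the wire), so its top edge is 4 mm over this point and its opening is 44 mm; three lugs stick out to 42 mm from its centre, under the level of its top edge
- spring_ring (a joint): how far the ring is pressed down, m: 0 up, 0.020 fully down (hard stop); the springs push up with about 5 N at 0 and 13 N at 0.020 and bring it up again when let go
- box_loose: closed brown cardboard specimen box, 60 (its x) x 84 (its y) x 30 high mm, about 110 g, overlapping lid fixed shut; origin at the centre of its underside; at the start it lies flat on the cradle's ring, its underside 64 mm over the table; it is the one to move
- box_top: closed brown cardboard specimen box, 60 (its x) x 84 (its y) x 30 high mm, about 110 g, overlapping lid fixed shut; origin at the centre of its underside; the upper box of the column, lying squarely on box_base; its top is 60 mm over the table
- box_base: closed brown cardboard specimen box, 60 (its x) x 84 (its y) x 30 high mm, about 110 g, overlapping lid fixed shut; origin at the centre of its underside; the lower box of the column, on the table
- flask_large: the larger stoppered round flask, amber glass, about 170 g and bottom-heavy: bulb a 64 mm sphere, straight neck 22 mm thick from 66 to 98 mm above the origin, black stopper 28 mm wide from 98 to 106 mm; origin at the lowest point of the bulb, z up the neck. At the start it stands in a cork ring (62 mm wide, 14 mm high) with its origin 6 mm over the table; seated in the sprung ring its bulb centre is 25 mm above ring_centre. The bulb may be tipped a little in its ring
- flask_large_bulb (a point): centre of the larger flask's bulb, 32 mm above its lowest point
- flask_small: the smaller flask, of the same make in the same kind of cork ring: bulb 48 mm, neck 22 mm thick, 98 mm high with the stopper; origin at the lowest point of its bulb; to be left alone
- jar: cream sample jar with a green lid, 68 mm wide and 90 mm high, behind the work; origin at the centre of its underside; to be left alone
- stone: river stone 55x57x42 mm, behind the work; origin at the centre of its underside; to be left alone
- marker_pen: black marker pen 12x125x12 mm lying at the front of the table; origin under its middle; to be left alone
Things that resemble listed ones, but are neither listed nor needed, are in the scene too. Leave any orange look-alike of the box_loose alone.

How it is judged (in metres and radians):
On the way, in this order (a step that is already met when the one before it is completed fails the run):
1. the box from the cradle lies squarely on the column, let go (horizontal distance between box_loose and box_top below 0.01 m and z of box_loose in the frame of box_top between 0.027 and 0.033 m and angle between the x axis of box_loose and the x axis of box_top, either way round below 0.15 rad and horizontal distance between box_top and box_base below 0.01 m and z of box_top in the frame of box_base between 0.027 and 0.033 m and angle between the x axis of box_top and the x axis of box_base, either way round below 0.15 rad and height (world z) of box_base below 0.004 m and angle between each of box_base, box_loose's own z axis and vertical below 0.05 rad and contact force between box_loose and the arm below 0.1 N and contact force between box_loose and the fingers below 0.1 N and linear speed of box_loose below 0.02 m/s), for 0.3 s.
2. the larger flask stands in the ring and the ring is pressed down (value of joint spring_ring above 0.017 m and horizontal distance between flask_large_bulb and ring_centre below 0.004 m and z of flask_large_bulb in the frame of ring_centre between 0.02 and 0.029 m and angle between flask_large's own z axis and vertical below 0.2 rad and contact force between cradle and flask_large above 6 N and contact force between the fingers and flask_large above 2 N), for 0.5 s.
At the end, for the whole second after the job is handed in: Robot still holds the larger flask upright (under 0.2 rad) in the ring, within 4 mm of its centre, ring at least 17 of 20 mm down, over 6 N on the cradle. Three boxes in one column on the table, each within 10 mm and 0.15 rad of the one below, top one released (all of step 1 and all of step 2); the arm keeps its last pose, push and grip.
It fails at once if the flask is pressed roughly (over 50 N on the cradle) (contact force between cradle and flask_large above 50 N).
It fails at once if the column is pushed out of place (over 20 mm) (distance of box_base from where it was at the start of the episode above 0.02 m).
It fails at once if a thing to be left alone is displaced (flask 20 mm, others 30 mm) (distance of flask_small from where it was at the start of the episode above 0.02 m or distance of any of jar, stone, marker_pen from where it was at the start of the episode above 0.03 m).
It also fails if it takes over 54 s, if anything falls off the work surface, if the arm or the gripper's body presses on something with over 40 N, if the wrist force passes 120 N, or if a joint passes its speed limit or range.

## Working session

There is one attempt and no reset: what is moved stays moved. The work goes in short steps, Python scripts to look and compute and a tool call to move; the robot and the scene stay as the last step left them, time stands still between calls to the robot, and variables do not carry over. Pictures are saved under pics/ and viewed, at most 10 in all, crops included, and the job is handed in when it is done.

Besides the shell and the picture viewer there is one more tool, called after ">>>" as name(argument=value, ...) on one line, values as JSON. arm_command: Moves the arm, as the interface text tells. Its arguments: {"type":"object","properties":{"moves":{"type":"array","items":{"type":"object","properties":{"wx":{"type":"number"},"wy":{"type":"number"},"wz":{"type":"number"},"tx":{"type":"number"},"ty":{"type":"number"},"tz":{"type":"number"},"jaw":{"type":"number"}}}},"newtons":{"type":"number"}},"required":["moves"]}

```bash
mkdir -p pics; ls
cat > h.py <<'E'
import numpy as np, cv2
from bench import r
def cal(n):
    c=r.get_calibration(n); return np.array(c["intrinsics"]),np.array(c["eye"]),np.array(c["rotation"])
def ray(n,u,v):
    K,e,R=cal(n); d=R@np.linalg.inv(K)@np.array([u,v,1.0]); return e,d/np.linalg.norm(d)
def onz(n,u,v,z):
    e,d=ray(n,u,v); return e+d*(z-e[2])/d[2]
def proj(n,p):
    K,e,R=cal(n); q=K@(R.T@(np.array(p)-e)); return q[:2]/q[2]
def tri(a,b):
    (e1,d1),(e2,d2)=ray(*a),ray(*b); A=np.c_[d1,-d2]; t=np.linalg.lstsq(A,e2-e1,rcond=None)[0]
    p,q=e1+t[0]*d1,e2+t[1]*d2; return (p+q)/2,np.linalg.norm(p-q)
E
python3 - <<'E'
from h import *
for n in("scene","top"):
    im=r.camera(n); cv2.imwrite(f"pics/{n}0.png",im[:,:,::-1]); 
    K,e,R=cal(n); print(n,K.round(1).tolist(),e.round(3),R.round(3).tolist())
print(r.observe(), r.pinch_z)
E
```

```text
pics
scene [[441.0, 0.0, 320.6], [0.0, 441.0, 236.5], [0.0, 0.0, 1.0]] [ 0.215 -0.46   0.613] [-128.926, 0.649, -31.731]
top [[506.6, 0.0, 322.0], [0.0, 506.6, 242.0], [0.0, 0.0, 1.0]] [0.403 0.105 0.931] [-171.065, 0.918, -91.592]
{'clock': 0.1, 'joints': array([-7.03023621e+01,  1.49336293e+01, -7.97662203e+00,  6.71902472e+01,
       -1.08566583e-03,  9.00012988e+01]), 'qvel': array([ 0.01318684, -0.10062949,  0.1433674 , -0.04174409, -0.05967908,
        0.01886778]), 'effort': array([-1.76949547e-04, -4.06508875e+01,  2.54528064e+01,  1.01124606e-02,
       -4.92972345e-05, -7.99515504e-06]), 'tool_pos': array([ 0.176748  , -0.49372017,  0.23054446]), 'ee_rot': array([-1.79899501e+02,  1.08794231e-03,  1.96963410e+01]), 'contact_force': array([-0.07835636,  0.92794873, -0.15652547]), 'ft_torque': array([ 0.02823292, -0.00133832, -0.04726522]), 'gripper_force': 0.0, 'width': 0.9971592195657346} 0.0187
```

```bash
sed -i 's/,np.array(c\["rotation"\])$/,Rot.from_euler("xyz",c["rotation"],degrees=True).as_matrix()/; 1a from scipy.spatial.transform import Rotation as Rot' h.py
python3 - <<'E'
from h import *
for n in("scene","top"): print(n, onz(n,320,240,0), proj(n,[.45,.1,0]))
E
```

```text
scene [0.60036362 0.17968784 0.        ] [275.44718168 288.59814061]
top [0.55362021 0.11966531 0.        ] [332.28236827 295.57732839]
```

View pics/scene0.png

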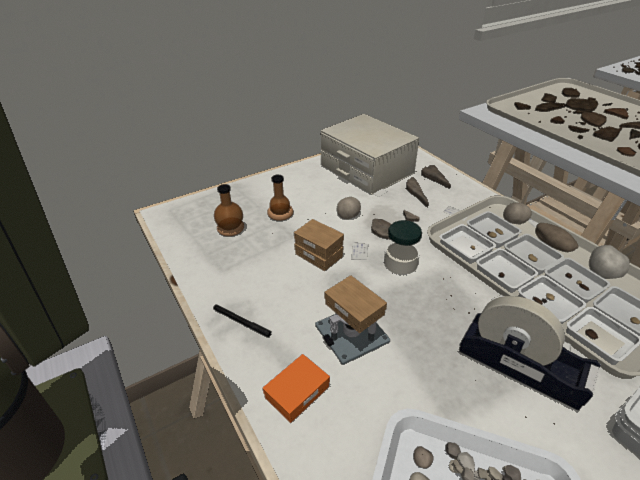

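View pics/top0.png

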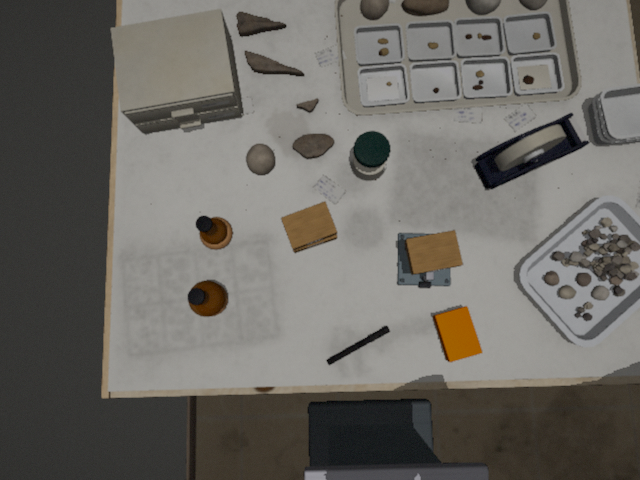

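Scene: the loose box is at (355,303) on the cradle, the column at (319,245), the large flask at (228,213), the small flask at (280,205), and the orange look-alike at (297,387). In the top view the box is at (434,252), the column at (310,228), the large flask at (209,299), the small flask at (215,232), and the cradle plate at (424,260). The brown box on the ring is the one meant. The flask at top (209,299) has the wider bulb.

```bash
cat > m.py <<'E'
from h import *
def mask(im,lo,hi):
    return cv2.inRange(cv2.cvtColor(im,cv2.COLOR_RGB2HSV),lo,hi)
def top_face(im,c,z,win=45,vmin=0,n="top"):
    # bright wood top face near pixel c -> centre, yaw of long side, sizes at height z
    m=mask(im,(8,70,vmin),(22,255,255)); w=np.zeros_like(m); w[c[1]-win:c[1]+win,c[0]-win:c[0]+win]=255; m&=w
    cs=max(cv2.findContours(m,0,1)[0],key=cv2.contourArea)[:,0]
    P=np.array([onz(n,u,v,z)[:2] for u,v in cs])
    (cx,cy),(a,b),t=cv2.minAreaRect((P*1000).astype(np.float32)); bx=cv2.boxPoints(((cx,cy),(a,b),t))
    e1,e2=bx[1]-bx[0],bx[2]-bx[1]; l=e1 if np.linalg.norm(e1)>np.linalg.norm(e2) else e2
    return cx,cy,(np.degrees(np.arctan2(l[1],l[0]))%180),sorted((a,b)),m
E
python3 - <<'E'
from m import *
im=cv2.imread("pics/top0.png")[:,:,::-1].copy(); hsv=cv2.cvtColor(im,cv2.COLOR_RGB2HSV)
for u,v in((434,252),(310,228),(318,246),(430,270),(215,300),(215,240)): print((u,v),hsv[v,u])
tot=0*im[:,:,0]
for c,z in(((434,252),.094),((310,228),.06)):
    for vm in (0,120):
        *a,m=top_face(im,c,z,40,vm); print(c,vm,np.round(a[:3],1),np.round(a[3],1)); tot|=m
o=im[180:330,180:480,::-1].copy(); 
cs=cv2.findContours(tot[180:330,180:480],0,1)[0]
o=cv2.resize(o,None,fx=2.6,fy=2.6,interpolation=2)
s=cv2.imread("pics/scene0.png")[170:370,200:420]; s=cv2.resize(s,(330,300))
cv2.imwrite("pics/crop1.png",np.vstack([o[:390], np.zeros((0,780,3),np.uint8)]))
E
```

```text
(434, 252) [ 17 136 120]
(310, 228) [ 18 134 122]
(318, 246) [ 20  10 158]
(430, 270) [ 16 117 111]
(215, 300) [ 16 233  80]
(215, 240) [ 16 231  74]
(434, 252) 0 [513.  -68.3  98.9] [61.  87.2]
(434, 252) 120 [513.6 -71.   99.1] [56.8 81.6]
(310, 228) 0 [567.2 136.4 109.2] [68.6 82.6]
(310, 228) 120 [572.6 138.2 109.2] [57.3 82.6]
```

View pics/crop1.png

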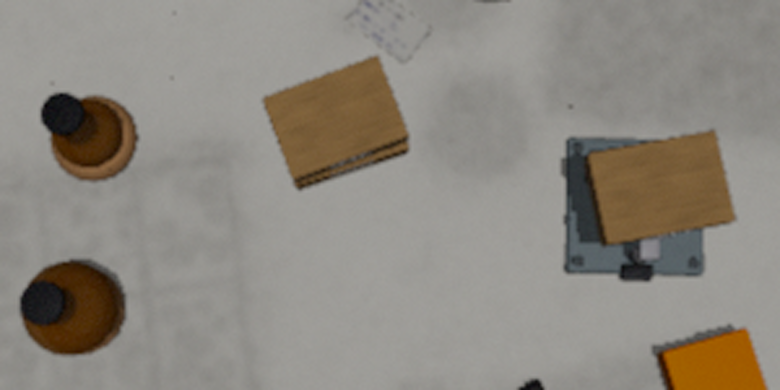

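The crop shows the wood-brown loose box with crop corners at (588,153), (716,131), (735,219) and (606,243). It sits on the grey cradle plate, whose corners are (567,138), (705,140), (703,274) and (565,273). The column top is at (264,98), (378,57), (408,138) and (297,180). The orange box is a separate object at the lower right. The lower-left flask is clearly the larger one.

Run:
```python
from m import *
im=cv2.imread("pics/top0.png"); g=cv2.cvtColor(im,6)
def cs(L,z,sub=True):
    p=np.array([[180+(a+.5)/2.6-.5,180+(b+.5)/2.6-.5] for a,b in L],np.float32).reshape(-1,1,2)
    if sub: p=cv2.cornerSubPix(g,p.copy(),(3,3),(-1,-1),(3,30,.01))
    return p[:,0],np.array([onz("top",u,v,z)[:2] for u,v in p[:,0]])*1000
for nm,L,z in(("loose",[(588,153),(716,131),(735,219),(606,243)],.094),("col",[(264,98),(378,57),(408,138),(297,180)],.06),("plate",[(567,138),(705,140),(703,274),(565,273)],.01)):
  for sub in(0,1):
    p,P=cs(L,z,sub); d=np.roll(P,-1,0)-P
    l=P[1]-P[0]+P[2]-P[3]
    print(nm,sub,P.mean(0).round(1),"sides",np.linalg.norm(d,axis=1).round(1),"yaw long",np.degrees(np.arctan2(l[1],l[0])).round(1)%180)
# flasks: bulbs and stoppers
S=cv2.imread("pics/scene0.png")
def blob(img,c,lo,hi,w):
    m=mask(img[:,:,::-1].copy(),lo,hi); q=0*m; q[c[1]-w:c[1]+w,c[0]-w:c[0]+w]=255; m&=q
    k=max(cv2.findContours(m,0,1)[0],key=cv2.contourArea); return k[:,0]
def fit(pts):
    A=np.c_[2*pts,np.ones(len(pts))].astype(float); s=np.linalg.lstsq(A,(pts**2).sum(1).astype(float),rcond=None)[0]; return s[:2],np.sqrt(s[2]+s[0]**2+s[1]**2)
for nm,ct,cS in(("L",(212,299),(228,215)),("S",(214,233),(280,205))):
    st=blob(im,(ct[0]-5,ct[1]-4),(0,0,0),(180,255,45),18).mean(0); ss=blob(S,(cS[0]-4,cS[1]-24),(0,0,0),(180,255,45),10)
    bt=blob(im,ct,(5,180,40),(25,255,140),26); bs=blob(S,cS,(5,150,30),(25,255,140),24)
    c,rad=cv2.minEnclosingCircle(bt); x,y,w,h=cv2.boundingRect(bs)
    print(nm,"stopper top",st,"scene",ss.mean(0),"tri",tri(("top",*st),("scene",*ss.mean(0))))
    print("  bulb top",c,rad,"scene bbox",x,y,w,h, "onz",onz("top",*c,.038))
K,e,R=cal("top")
for z in(.038,): print("px of 64mm bulb r",506*.032/(.931-z))
```

```text
loose 0 [513.6 -70.7] sides [83.6 57.7 83.6 58.8] yaw long 98.5
loose 1 [513.2 -70.5] sides [83.4 60.  84.1 59.6] yaw long 100.5
col 0 [570.9 136.9] sides [82.  59.3 79.5 60.5] yaw long 108.8
col 1 [571.9 137.1] sides [83.8 59.4 80.5 61.2] yaw long 109.7
plate 0 [511.5 -69.1] sides [97.3 94.7 95.8 95.6] yaw long 87.7
plate 1 [511.5 -68.4] sides [97.8 95.5 95.5 94.7] yaw long 87.3
L stopper top [197.61538462 296.25      ] scene [223.83333333 188.66666667] tri (array([0.44962233, 0.31852815, 0.11024679]), np.float64(9.508191904659049e-05))
  bulb top (206.89024353027344, 297.80487060546875) 18.35902214050293 scene bbox 215 193 27 37 onz [0.45048605 0.32092113 0.038     ]
S stopper top [206.01923077 224.65384615] scene [277.14814815 178.66666667] tri (array([0.56939305, 0.30818963, 0.10030789]), np.float64(0.00038965850206060183))
  bulb top (213.1443328857422, 231.12371826171875) 13.173603057861328 scene bbox 271 188 19 26 onz [0.56944643 0.31055935 0.038     ]
px of 64mm bulb r 18.132138857782756
```

>>> arm_command(moves=[{"tx": 0.64,"ty": -0.4,"jaw": 85},{"tx": 0.64,"ty": -0.4},{"tx": 0.64,"ty": -0.4},{"tx": 0.64,"ty": -0.4},{"tx": 0.64,"ty": -0.4},{"tx": 0.64,"ty": -0.4},{"tx": 0.64,"ty": -0.4},{"tx": 0.64,"ty": -0.4},{"tx": 0.64,"ty": -0.4},{"tx": 0.64,"ty": -0.4},{"tx": 0.64,"ty": -0.4},{"tx": 0.61,"ty": -0.36}], newtons=30)

```text
invalid input
```

>>> arm_command(moves=[{"wz": -1},{"wz": -1},{"wz": -1},{"wz": -1},{"wz": -1},{"wz": -1},{"wz": -1},{"wz": -1},{}])

```text
invalid input
```

```bash
cat >> h.py <<'E'
def go(x,y,z,yaw=None,rp=True):
    s=r.observe(); p=s["tool_pos"]; M=Rot.from_euler("xyz",s["ee_rot"],degrees=True)
    print("t",round(s["clock"],2),"pos",p.round(4),"rpy",s["ee_rot"].round(2),"w",round(85.4*s["width"],1),"F",s["contact_force"].round(1),"grip",round(s["gripper_force"],1))
    sh=M.inv().apply(np.array([x,y,z])-p)/.06
    if yaw is not None:
        G=Rot.from_euler("xyz",[180,0,yaw],degrees=True); print(" turn units",(np.degrees((M.inv()*G).as_rotvec())/10).round(2))
    print(" shift units",sh.round(3))
E
python3 -c "
from h import *
go(.5133,-.0705,.06,99.7)"
```

```text
t 0.1 pos [ 0.1767 -0.4937  0.2305] rpy [-179.9    0.    19.7] w 85.2 F [-0.1  0.9 -0.2] grip 0.0
 turn units [-0.01 -0.01 -8.  ]
 shift units [ 7.658 -4.745  2.851]
```

>>> arm_command(moves=[{"wx": 0,"wy": 0,"wz": 0,"tx": 0.64,"ty": -0.4,"tz": 0,"jaw": 85},{"wx": 0,"wy": 0,"wz": 0,"tx": 0.64,"ty": -0.4,"tz": 0,"jaw": 85},{"wx": 0,"wy": 0,"wz": 0,"tx": 0.64,"ty": -0.4,"tz": 0,"jaw": 85},{"wx": 0,"wy": 0,"wz": 0,"tx": 0.64,"ty": -0.4,"tz": 0,"jaw": 85},{"wx": 0,"wy": 0,"wz": 0,"tx": 0.64,"ty": -0.4,"tz": 0,"jaw": 85},{"wx": 0,"wy": 0,"wz": 0,"tx": 0.64,"ty": -0.4,"tz": 0,"jaw": 85},{"wx": 0,"wy": 0,"wz": 0,"tx": 0.64,"ty": -0.4,"tz": 0,"jaw": 85},{"wx": 0,"wy": 0,"wz": 0,"tx": 0.64,"ty": -0.4,"tz": 0,"jaw": 85},{"wx": 0,"wy": 0,"wz": 0,"tx": 0.64,"ty": -0.4,"tz": 0,"jaw": 85},{"wx": 0,"wy": 0,"wz": 0,"tx": 0.64,"ty": -0.4,"tz": 0,"jaw": 85},{"wx": 0,"wy": 0,"wz": 0,"tx": 0.64,"ty": -0.4,"tz": 0,"jaw": 85},{"wx": 0,"wy": 0,"wz": 0,"tx": 0.6,"ty": -0.35,"tz": 0,"jaw": 85}], newtons=30)

```text
clock: 1.6
tool_pos: [0.513, -0.07, 0.2309]
ee_rot: [-180.0, 0.0, 19.7]
contact_force: [0.1, -1.3, 0.5]
width: 0.998
gripper_force: 0.0
```

>>> arm_command(moves=[{"wx": 0,"wy": 0,"wz": -1,"tx": 0,"ty": 0,"tz": 0,"jaw": 85},{"wx": 0,"wy": 0,"wz": -1,"tx": 0,"ty": 0,"tz": 0,"jaw": 85},{"wx": 0,"wy": 0,"wz": -1,"tx": 0,"ty": 0,"tz": 0,"jaw": 85},{"wx": 0,"wy": 0,"wz": -1,"tx": 0,"ty": 0,"tz": 0,"jaw": 85},{"wx": 0,"wy": 0,"wz": -1,"tx": 0,"ty": 0,"tz": 0,"jaw": 85},{"wx": 0,"wy": 0,"wz": -1,"tx": 0,"ty": 0,"tz": 0,"jaw": 85},{"wx": 0,"wy": 0,"wz": -1,"tx": 0,"ty": 0,"tz": 0,"jaw": 85},{"wx": 0,"wy": 0,"wz": -1,"tx": 0,"ty": 0,"tz": 0,"jaw": 85},{"wx": 0,"wy": 0,"wz": 0,"tx": 0,"ty": 0,"tz": 0,"jaw": 85}])

```text
clock: 2.72
tool_pos: [0.5121, -0.0714, 0.2309]
ee_rot: [-179.9, -0.0, 99.6]
contact_force: [0.7, -0.0, 0.2]
width: 0.992
gripper_force: 0.0
```

```bash
python3 -c "
from h import *
go(.5133,-.0705,.06,99.7)"
```

```text
t 2.73 pos [ 0.5121 -0.0714  0.2309] rpy [-1.7994e+02 -2.0000e-02  9.9580e+01] w 84.8 F [ 0.7 -0.   0.2] grip 0.0
 turn units [-0.01 -0.   -0.01]
 shift units [0.01  0.025 2.848]
```

>>> arm_command(moves=[{"wx": 0,"wy": 0,"wz": 0,"tx": 0.01,"ty": 0.02,"tz": 0.6,"jaw": 85},{"wx": 0,"wy": 0,"wz": 0,"tx": 0,"ty": 0,"tz": 0.6,"jaw": 85},{"wx": 0,"wy": 0,"wz": 0,"tx": 0,"ty": 0,"tz": 0.6,"jaw": 85},{"wx": 0,"wy": 0,"wz": 0,"tx": 0,"ty": 0,"tz": 0.4,"jaw": 85},{"wx": 0,"wy": 0,"wz": 0,"tx": 0,"ty": 0,"tz": 0.3,"jaw": 85},{"wx": 0,"wy": 0,"wz": 0,"tx": 0,"ty": 0,"tz": 0.2,"jaw": 85},{"wx": 0,"wy": 0,"wz": 0,"tx": 0,"ty": 0,"tz": 0.15,"jaw": 85},{"wx": 0,"wy": 0,"wz": 0,"tx": 0,"ty": 0,"tz": 0,"jaw": 75},{"wx": 0,"wy": 0,"wz": 0,"tx": 0,"ty": 0,"tz": 0,"jaw": 68}], newtons=25)

```text
clock: 3.85
tool_pos: [0.5141, -0.0707, 0.0609]
ee_rot: [179.9, 0.0, 99.7]
contact_force: [0.4, 0.3, 0.4]
width: 0.796
gripper_force: 0.0
```

>>> arm_command(moves=[{"wx": 0,"wy": 0,"wz": 0,"tx": 0,"ty": 0,"tz": 0,"jaw": 62},{"wx": 0,"wy": 0,"wz": 0,"tx": 0,"ty": 0,"tz": 0,"jaw": 52},{"wx": 0,"wy": 0,"wz": 0,"tx": 0,"ty": 0,"tz": 0,"jaw": 50},{"wx": 0,"wy": 0,"wz": 0,"tx": 0,"ty": 0,"tz": 0,"jaw": 50}])

```text
clock: 4.35
tool_pos: [0.5141, -0.0707, 0.0607]
ee_rot: [179.9, 0.0, 99.7]
contact_force: [-0.0, 0.2, 2.9]
width: 0.697
gripper_force: 29.5
```

```bash
python3 -c "
from h import *
go(.513,-.0705,.06,99.7)
im=r.camera('top'); s=r.camera('scene')
a=cv2.resize(im[180:330,330:530],(400,300)); b=cv2.resize(s[230:380,290:440],(300,300))
cv2.imwrite('pics/g1.png',np.hstack([a,b])[:,:,::-1])"
```

```text
t 4.35 pos [ 0.5141 -0.0707  0.0607] rpy [1.7994e+02 2.0000e-02 9.9700e+01] w 59.5 F [-0.   0.2  2.9] grip 29.5
 turn units [ 0.01  0.   -0.  ]
 shift units [ 0.007 -0.017  0.012]
```

View pics/g1.png

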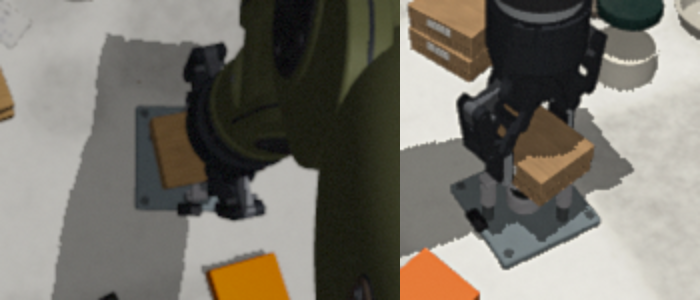

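The pictures show the brown box held between both fingers across its short sides, at about (170,150) in the left half. The ring is clear of the fingers and the orange box is untouched. The measured width of 59.5 mm fits the 60 mm side, so I'll lift.

>>> arm_command(moves=[{"wx": 0,"wy": 0,"wz": 0,"tx": 0,"ty": 0,"tz": -0.1,"jaw": 50},{"wx": 0,"wy": 0,"wz": 0,"tx": 0,"ty": 0,"tz": -0.3,"jaw": 50},{"wx": 0,"wy": 0,"wz": 0,"tx": 0,"ty": 0,"tz": -0.4,"jaw": 50},{"wx": 0,"wy": 0,"wz": 0,"tx": 0,"ty": 0,"tz": -0.4,"jaw": 50},{"wx": 0,"wy": 0,"wz": 0,"tx": 0,"ty": 0,"tz": -0.2,"jaw": 50},{"wx": 0,"wy": 0,"wz": -0.5,"tx": 0,"ty": 0,"tz": 0,"jaw": 50},{"wx": 0,"wy": 0,"wz": -0.46,"tx": 0,"ty": 0,"tz": 0,"jaw": 50},{"wx": 0,"wy": 0,"wz": 0,"tx": 0,"ty": 0,"tz": 0,"jaw": 50}])

```text
clock: 5.45
tool_pos: [0.5128, -0.0705, 0.1437]
ee_rot: [-179.9, -0.0, 109.2]
contact_force: [0.0, -0.5, -1.5]
width: 0.7
gripper_force: 29.2
```

```bash
python3 -c "
from h import *
go(.5715,.137,.1447,109.3)"
```

```text
t 5.45 pos [ 0.5128 -0.0705  0.1437] rpy [-1.7991e+02 -5.0000e-02  1.0925e+02] w 59.8 F [ 0.  -0.5 -1.5] grip 29.2
 turn units [-0.01 -0.   -0.01]
 shift units [ 2.943  2.063 -0.018]
```

>>> arm_command(moves=[{"wx": 0,"wy": 0,"wz": 0,"tx": 0.2,"ty": 0.14,"tz": 0,"jaw": 50},{"wx": 0,"wy": 0,"wz": 0,"tx": 0.4,"ty": 0.28,"tz": 0,"jaw": 50},{"wx": 0,"wy": 0,"wz": 0,"tx": 0.5,"ty": 0.35,"tz": 0,"jaw": 50},{"wx": 0,"wy": 0,"wz": 0,"tx": 0.5,"ty": 0.35,"tz": 0,"jaw": 50},{"wx": 0,"wy": 0,"wz": 0,"tx": 0.5,"ty": 0.35,"tz": 0,"jaw": 50},{"wx": 0,"wy": 0,"wz": 0,"tx": 0.4,"ty": 0.28,"tz": 0,"jaw": 50},{"wx": 0,"wy": 0,"wz": 0,"tx": 0.3,"ty": 0.2,"tz": 0,"jaw": 50},{"wx": 0,"wy": 0,"wz": 0,"tx": 0.14,"ty": 0.11,"tz": 0,"jaw": 50},{"wx": 0,"wy": 0,"wz": 0,"tx": 0,"ty": 0,"tz": 0,"jaw": 50}])

```text
clock: 6.58
tool_pos: [0.5719, 0.137, 0.1441]
ee_rot: [-180.0, 0.0, 109.3]
contact_force: [0.3, 0.4, -1.3]
width: 0.704
gripper_force: 29.1
```

```bash
python3 -c "
from h import *
go(.5715,.137,.0575,109.3)
s=r.camera('scene')
a=cv2.resize(s[140:290,230:430],(800,600),interpolation=2)
cv2.imwrite('pics/g2.png',a[:,:,::-1])"
```

```text
t 6.58 pos [0.5719 0.137  0.1441] rpy [-1.7998e+02  2.0000e-02  1.0933e+02] w 60.1 F [ 0.3  0.4 -1.3] grip 29.1
 turn units [-0.  0.  0.]
 shift units [ 0.003 -0.006  1.444]
```

View pics/g2.png

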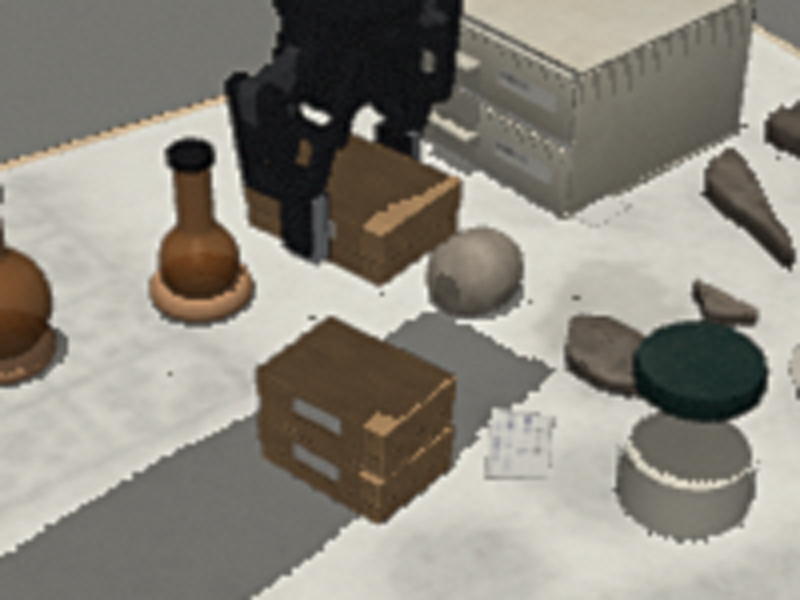

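The held box is level over the column: its near bottom corner is at crop (380,283) and the column's near top corner is at crop (368,428). I'll check that against the calibration.

```bash
python3 -c "
from h import *
f=lambda a,b:(230+(a+.5)/4-.5,140+(b+.5)/4-.5)
print(onz('scene',*f(380,283),.1474)-onz('scene',*f(368,428),.06))
print(onz('scene',*f(462,180),.1774)-onz('scene',*f(454,378),.06))
print(onz('scene',*f(378,240),.1774)-onz('scene',*f(368,428),.06))"
```

```text
[ 0.00449337 -0.00470504  0.0874    ]
[ 0.00037215 -0.00165413  0.1174    ]
[-0.00122407 -0.01247166  0.1174    ]
```

>>> arm_command(moves=[{"wx": 0,"wy": 0,"wz": 0,"tx": 0.03,"ty": 0,"tz": 0.3,"jaw": 50},{"wx": 0,"wy": 0,"wz": 0,"tx": 0,"ty": 0,"tz": 0.4,"jaw": 50},{"wx": 0,"wy": 0,"wz": 0,"tx": 0,"ty": 0,"tz": 0.3,"jaw": 50},{"wx": 0,"wy": 0,"wz": 0,"tx": 0,"ty": 0,"tz": 0.2,"jaw": 50},{"wx": 0,"wy": 0,"wz": 0,"tx": 0,"ty": 0,"tz": 0.1,"jaw": 50},{"wx": 0,"wy": 0,"wz": 0,"tx": 0,"ty": 0,"tz": 0.1,"jaw": 50},{"wx": 0,"wy": 0,"wz": 0,"tx": 0,"ty": 0,"tz": 0.03,"jaw": 50},{"wx": 0,"wy": 0,"wz": 0,"tx": 0,"ty": 0,"tz": 0,"jaw": 50},{"wx": 0,"wy": 0,"wz": 0,"tx": 0,"ty": 0,"tz": 0,"jaw": 50}])

```text
clock: 7.75
tool_pos: [0.5716, 0.1385, 0.0589]
ee_rot: [180.0, 0.0, 109.3]
contact_force: [-0.4, -0.4, -1.3]
width: 0.7
gripper_force: 29.2
```

```bash
python3 -c "
from h import *
go(.5715,.137,.0575,109.3)"
```

```text
t 7.75 pos [0.5716 0.1385 0.0589] rpy [1.7996e+02 1.0000e-02 1.0931e+02] w 59.8 F [-0.4 -0.4 -1.3] grip 29.2
 turn units [0. 0. 0.]
 shift units [-0.023 -0.011  0.023]
```

>>> arm_command(moves=[{"wx": 0,"wy": 0,"wz": 0,"tx": 0,"ty": 0,"tz": 0.03,"jaw": 50},{"wx": 0,"wy": 0,"wz": 0,"tx": 0,"ty": 0,"tz": 0,"jaw": 50},{"wx": 0,"wy": 0,"wz": 0,"tx": 0,"ty": 0,"tz": 0,"jaw": 50}])

```text
clock: 8.12
tool_pos: [0.5718, 0.1386, 0.0571]
ee_rot: [179.9, 0.0, 109.3]
contact_force: [-0.2, 0.7, 1.7]
width: 0.697
gripper_force: 29.4
```

Contact: the force changed from -1.3 to +1.7 N. Now I'll release slowly and go straight up.

>>> arm_command(moves=[{"wx": 0,"wy": 0,"wz": 0,"tx": 0,"ty": 0,"tz": 0,"jaw": 62},{"wx": 0,"wy": 0,"wz": 0,"tx": 0,"ty": 0,"tz": 0,"jaw": 68},{"wx": 0,"wy": 0,"wz": 0,"tx": 0,"ty": 0,"tz": 0,"jaw": 75},{"wx": 0,"wy": 0,"wz": 0,"tx": 0,"ty": 0,"tz": 0,"jaw": 80},{"wx": 0,"wy": 0,"wz": 0,"tx": 0,"ty": 0,"tz": 0,"jaw": 80},{"wx": 0,"wy": 0,"wz": 0,"tx": 0,"ty": 0,"tz": -0.2,"jaw": 80},{"wx": 0,"wy": 0,"wz": 0,"tx": 0,"ty": 0,"tz": -0.5,"jaw": 80},{"wx": 0,"wy": 0,"wz": 0,"tx": 0,"ty": 0,"tz": -0.8,"jaw": 80},{"wx": 0,"wy": 0,"wz": 0,"tx": 0,"ty": 0,"tz": -0.8,"jaw": 80},{"wx": 0,"wy": 0,"wz": 0,"tx": 0,"ty": 0,"tz": -0.7,"jaw": 60},{"wx": 0,"wy": 0,"wz": 0,"tx": 0,"ty": 0,"tz": 0,"jaw": 60}])

```text
clock: 9.5
tool_pos: [0.5739, 0.139, 0.2419]
ee_rot: [179.5, 0.1, 109.3]
contact_force: [0.9, 0.3, -0.0]
width: 0.701
gripper_force: 0.0
```

```bash
python3 -c "
from h import *
go(.450,.3205,.2,109.3)
s=r.camera('scene');im=r.camera('top'); cv2.imwrite('pics/top2.png',im[:,:,::-1])
cv2.imwrite('pics/scene2.png',s[:,:,::-1])
a=cv2.resize(s[140:290,200:350],(400,400),interpolation=2)
b=cv2.resize(im[180:330,180:330],(400,400),interpolation=2)
cv2.imwrite('pics/g3.png',np.hstack([a,b])[:,:,::-1])"
```

```text
t 9.5 pos [0.5739 0.139  0.2419] rpy [1.7946e+02 5.0000e-02 1.0930e+02] w 59.9 F [ 0.9  0.3 -0. ] grip 0.0
 turn units [ 0.05  0.01 -0.  ]
 shift units [ 3.538 -0.956  0.687]
```

View pics/g3.png

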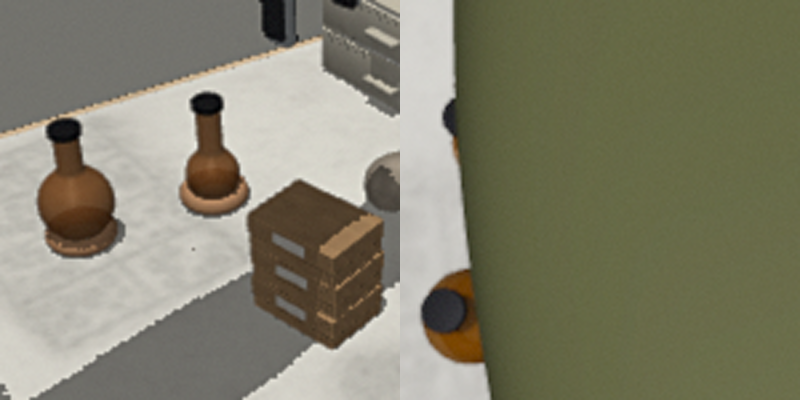

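The column of three stands aligned, with its labels and edges in line at left-crop (300,265). Both flasks are still in their cork rings, the large one at (75,200) and the small one at (212,170). Next is the large flask.

>>> arm_command(moves=[{"wx": 0,"wy": 0,"wz": 0,"tx": 0.3,"ty": -0.1,"tz": 0,"jaw": 52},{"wx": 0,"wy": 0,"wz": 0,"tx": 0.6,"ty": -0.2,"tz": 0,"jaw": 52},{"wx": 0,"wy": 0,"wz": 0,"tx": 0.8,"ty": -0.2,"tz": 0,"jaw": 52},{"wx": 0,"wy": 0,"wz": 0,"tx": 0.8,"ty": -0.2,"tz": 0,"jaw": 52},{"wx": 0,"wy": 0,"wz": 0,"tx": 0.6,"ty": -0.2,"tz": 0.3,"jaw": 52},{"wx": 0,"wy": 0,"wz": 0,"tx": 0.42,"ty": -0.06,"tz": 0.3,"jaw": 52},{"wx": 0,"wy": 0,"wz": 0,"tx": 0,"ty": 0,"tz": 0,"jaw": 52},{"wx": 0,"wy": 0,"wz": 0,"tx": 0,"ty": 0,"tz": 0,"jaw": 52}])

```text
clock: 10.6
tool_pos: [0.4464, 0.3184, 0.2002]
ee_rot: [-179.9, 0.0, 109.3]
contact_force: [1.0, -0.1, 0.7]
width: 0.61
gripper_force: 0.0
```

```bash
python3 -c "
from h import *
go(.450,.319,.071,109.3)"
```

```text
t 10.6 pos [0.4464 0.3184 0.2002] rpy [-1.7992e+02  4.0000e-02  1.0933e+02] w 52.1 F [ 1.  -0.1  0.7] grip 0.0
 turn units [-0.01  0.    0.  ]
 shift units [-0.009  0.063  2.154]
```

>>> arm_command(moves=[{"wx": 0,"wy": 0,"wz": 0,"tx": -0.01,"ty": 0.06,"tz": 0.3,"jaw": 52},{"wx": 0,"wy": 0,"wz": 0,"tx": 0,"ty": 0,"tz": 0.5,"jaw": 52},{"wx": 0,"wy": 0,"wz": 0,"tx": 0,"ty": 0,"tz": 0.5,"jaw": 52},{"wx": 0,"wy": 0,"wz": 0,"tx": 0,"ty": 0,"tz": 0.4,"jaw": 52},{"wx": 0,"wy": 0,"wz": 0,"tx": 0,"ty": 0,"tz": 0.3,"jaw": 52},{"wx": 0,"wy": 0,"wz": 0,"tx": 0,"ty": 0,"tz": 0.15,"jaw": 52},{"wx": 0,"wy": 0,"wz": 0,"tx": 0,"ty": 0,"tz": 0,"jaw": 45},{"wx": 0,"wy": 0,"wz": 0,"tx": 0,"ty": 0,"tz": 0,"jaw": 36},{"wx": 0,"wy": 0,"wz": 0,"tx": 0,"ty": 0,"tz": 0,"jaw": 30}], newtons=20)

```text
clock: 11.72
tool_pos: [0.4514, 0.3197, 0.0726]
ee_rot: [179.9, -0.0, 109.3]
contact_force: [-0.9, 0.6, 0.2]
width: 0.353
gripper_force: 0.0
```

>>> arm_command(moves=[{"wx": 0,"wy": 0,"wz": 0,"tx": 0,"ty": 0,"tz": 0,"jaw": 26},{"wx": 0,"wy": 0,"wz": 0,"tx": 0,"ty": 0,"tz": 0,"jaw": 22},{"wx": 0,"wy": 0,"wz": 0,"tx": 0,"ty": 0,"tz": 0,"jaw": 16},{"wx": 0,"wy": 0,"wz": 0,"tx": 0,"ty": 0,"tz": 0,"jaw": 12}])

```text
clock: 12.22
tool_pos: [0.4513, 0.3197, 0.0725]
ee_rot: [179.9, -0.0, 109.3]
contact_force: [-0.3, -0.9, 5.4]
width: 0.314
gripper_force: 19.5
```

>>> arm_command(moves=[{"wx": 0,"wy": 0,"wz": 0,"tx": 0,"ty": 0,"tz": 0,"jaw": 12},{"wx": 0,"wy": 0,"wz": 0,"tx": 0,"ty": 0,"tz": 0,"jaw": 12},{"wx": 0,"wy": 0,"wz": 0,"tx": 0,"ty": 0,"tz": 0,"jaw": 12}], newtons=60)

```text
clock: 12.6
tool_pos: [0.4513, 0.3197, 0.0726]
ee_rot: [179.9, -0.0, 109.3]
contact_force: [-1.0, -1.0, 5.4]
width: 0.299
gripper_force: 58.3
```

```bash
python3 -c "
from h import *
go(.450,.319,.071,109.3)
s=r.camera('scene');im=r.camera('top'); cv2.imwrite('pics/scene3.png',s[:,:,::-1])
a=cv2.resize(s[150:250,180:300],(480,400),interpolation=2)
b=cv2.resize(im[240:340,150:230],(320,400),interpolation=2)
cv2.imwrite('pics/g4.png',np.hstack([a,b])[:,:,::-1])"
```

```text
t 12.6 pos [0.4513 0.3197 0.0726] rpy [ 1.799e+02 -3.000e-02  1.093e+02] w 25.5 F [-1.  -1.   5.4] grip 58.3
 turn units [ 0.01 -0.    0.  ]
 shift units [-0.005 -0.025  0.027]
```

View pics/g4.png

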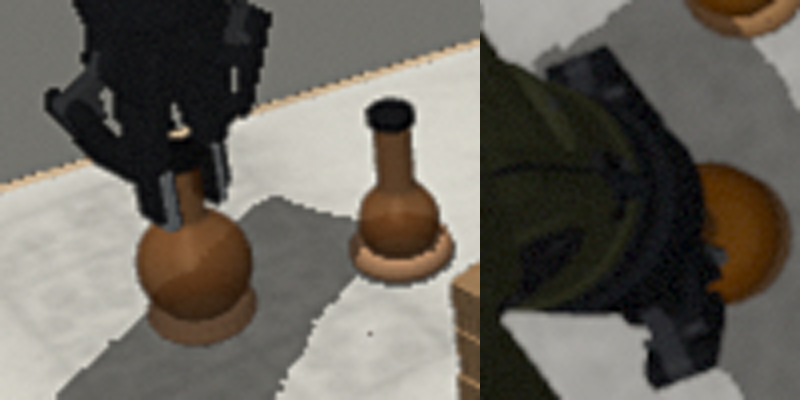

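Both fingers straddle the neck at left-crop (190,190), with the bulb at (195,263) and the cork ring at (203,320). The width of 25.5 mm is over the 22 mm neck, so the pads probably catch the stopper's edge. I'll reopen and grip slightly lower.

>>> arm_command(moves=[{"wx": 0,"wy": 0,"wz": 0,"tx": 0,"ty": 0,"tz": 0,"jaw": 32},{"wx": 0,"wy": 0,"wz": 0,"tx": 0,"ty": 0,"tz": 0,"jaw": 42},{"wx": 0,"wy": 0,"wz": 0,"tx": 0,"ty": 0,"tz": 0,"jaw": 42},{"wx": 0,"wy": 0,"wz": 0,"tx": 0,"ty": -0.02,"tz": 0.05,"jaw": 42},{"wx": 0,"wy": 0,"wz": 0,"tx": 0,"ty": 0,"tz": 0,"jaw": 38},{"wx": 0,"wy": 0,"wz": 0,"tx": 0,"ty": 0,"tz": 0,"jaw": 32},{"wx": 0,"wy": 0,"wz": 0,"tx": 0,"ty": 0,"tz": 0,"jaw": 28}], newtons=20)

```text
clock: 13.58
tool_pos: [0.4498, 0.319, 0.0688]
ee_rot: [180.0, -0.0, 109.3]
contact_force: [0.7, 0.2, 0.2]
width: 0.329
gripper_force: 0.1
```

>>> arm_command(moves=[{"wx": 0,"wy": 0,"wz": 0,"tx": 0,"ty": 0,"tz": 0,"jaw": 25},{"wx": 0,"wy": 0,"wz": 0,"tx": 0,"ty": 0,"tz": 0,"jaw": 22},{"wx": 0,"wy": 0,"wz": 0,"tx": 0,"ty": 0,"tz": 0,"jaw": 16},{"wx": 0,"wy": 0,"wz": 0,"tx": 0,"ty": 0,"tz": 0,"jaw": 12},{"wx": 0,"wy": 0,"wz": 0,"tx": 0,"ty": 0,"tz": 0,"jaw": 12}])

```text
clock: 14.2
tool_pos: [0.4498, 0.319, 0.0688]
ee_rot: [180.0, -0.0, 109.3]
contact_force: [-0.4, -0.2, 1.6]
width: 0.307
gripper_force: 19.5
```

>>> arm_command(moves=[{"wx": 0,"wy": 0,"wz": 0,"tx": 0,"ty": 0,"tz": 0,"jaw": 32},{"wx": 0,"wy": 0,"wz": 0,"tx": 0,"ty": 0,"tz": 0,"jaw": 40},{"wx": 0,"wy": 0,"wz": 0,"tx": 0,"ty": 0,"tz": 0,"jaw": 40},{"wx": 0,"wy": 0,"wz": 0,"tx": 0,"ty": 0,"tz": -0.15,"jaw": 40},{"wx": 0,"wy": 0,"wz": 0,"tx": 0,"ty": 0,"tz": -0.15,"jaw": 40},{"wx": 0,"wy": 0,"wz": 0,"tx": 0,"ty": 0,"tz": 0,"jaw": 36},{"wx": 0,"wy": 0,"wz": 0,"tx": 0,"ty": 0,"tz": 0,"jaw": 31},{"wx": 0,"wy": 0,"wz": 0,"tx": 0,"ty": 0,"tz": 0,"jaw": 29},{"wx": 0,"wy": 0,"wz": 0,"tx": 0,"ty": 0,"tz": 0,"jaw": 27},{"wx": 0,"wy": 0,"wz": 0,"tx": 0,"ty": 0,"tz": 0,"jaw": 20},{"wx": 0,"wy": 0,"wz": 0,"tx": 0,"ty": 0,"tz": 0,"jaw": 16}], newtons=20)

```text
clock: 15.58
tool_pos: [0.4497, 0.3189, 0.0867]
ee_rot: [180.0, -0.0, 109.3]
contact_force: [0.2, 0.5, 0.5]
width: 0.316
gripper_force: 19.6
```

>>> arm_command(moves=[{"wx": 0,"wy": 0,"wz": 0,"tx": 0,"ty": 0,"tz": 0,"jaw": 16},{"wx": 0,"wy": 0,"wz": 0,"tx": 0,"ty": 0,"tz": 0,"jaw": 16},{"wx": 0,"wy": 0,"wz": 0,"tx": 0,"ty": 0,"tz": 0,"jaw": 16}], newtons=60)

```text
clock: 15.95
tool_pos: [0.4498, 0.319, 0.0868]
ee_rot: [180.0, -0.0, 109.3]
contact_force: [1.1, -0.0, 0.8]
width: 0.299
gripper_force: 58.7
```

>>> arm_command(moves=[{"wx": 0,"wy": 0,"wz": 0,"tx": 0,"ty": 0,"tz": -0.1,"jaw": 16},{"wx": 0,"wy": 0,"wz": 0,"tx": 0,"ty": 0,"tz": -0.3,"jaw": 16},{"wx": 0,"wy": 0,"wz": 0,"tx": 0,"ty": 0,"tz": -0.5,"jaw": 16},{"wx": 0,"wy": 0,"wz": 0,"tx": 0,"ty": 0,"tz": -0.6,"jaw": 16},{"wx": 0,"wy": 0,"wz": 0,"tx": 0,"ty": 0,"tz": -0.5,"jaw": 16},{"wx": 0,"wy": 0,"wz": 0,"tx": 0,"ty": 0,"tz": -0.3,"jaw": 16},{"wx": 0,"wy": 0,"wz": 0,"tx": 0,"ty": 0,"tz": 0,"jaw": 16},{"wx": 0,"wy": 0,"wz": 0,"tx": 0,"ty": 0,"tz": 0,"jaw": 16}])

```text
clock: 16.95
tool_pos: [0.4489, 0.3185, 0.2237]
ee_rot: [-179.9, 0.0, 109.3]
contact_force: [0.2, 0.3, -2.7]
width: 0.297
gripper_force: 59.1
```

```bash
python3 -c "
from h import *
go(.5115,-.0688,.225,109.3)"
```

```text
t 16.95 pos [0.4489 0.3185 0.2237] rpy [-1.7989e+02  3.0000e-02  1.0930e+02] w 25.4 F [ 0.2  0.3 -2.7] grip 59.1
 turn units [-0.01  0.    0.  ]
 shift units [-6.437 -1.149 -0.017]
```

>>> arm_command(moves=[{"wx": 0,"wy": 0,"wz": 0,"tx": -0.2,"ty": -0.04,"tz": 0,"jaw": 16},{"wx": 0,"wy": 0,"wz": 0,"tx": -0.4,"ty": -0.07,"tz": 0,"jaw": 16},{"wx": 0,"wy": 0,"wz": 0,"tx": -0.6,"ty": -0.11,"tz": 0,"jaw": 16},{"wx": 0,"wy": 0,"wz": 0,"tx": -0.7,"ty": -0.12,"tz": 0,"jaw": 16},{"wx": 0,"wy": 0,"wz": 0,"tx": -0.7,"ty": -0.12,"tz": 0,"jaw": 16},{"wx": 0,"wy": 0,"wz": 0,"tx": -0.7,"ty": -0.12,"tz": 0,"jaw": 16},{"wx": 0,"wy": 0,"wz": 0,"tx": -0.7,"ty": -0.12,"tz": 0,"jaw": 16},{"wx": 0,"wy": 0,"wz": 0,"tx": -0.7,"ty": -0.13,"tz": 0,"jaw": 16},{"wx": 0,"wy": 0,"wz": 0,"tx": -0.6,"ty": -0.11,"tz": 0,"jaw": 16},{"wx": 0,"wy": 0,"wz": 0,"tx": -0.5,"ty": -0.09,"tz": 0,"jaw": 16},{"wx": 0,"wy": 0,"wz": 0,"tx": -0.4,"ty": -0.07,"tz": 0,"jaw": 16},{"wx": 0,"wy": 0,"wz": 0,"tx": -0.24,"ty": -0.05,"tz": 0,"jaw": 16}])

```text
clock: 18.45
tool_pos: [0.5113, -0.0701, 0.2239]
ee_rot: [-179.9, -0.0, 109.2]
contact_force: [0.2, -0.2, -0.8]
width: 0.298
gripper_force: 59.1
```

>>> arm_command(moves=[{"wx": 0,"wy": 0,"wz": 0,"tx": 0,"ty": 0,"tz": 0.5,"jaw": 16},{"wx": 0,"wy": 0,"wz": 0,"tx": 0,"ty": 0,"tz": 0.3,"jaw": 16},{"wx": 0,"wy": 0,"wz": 0,"tx": 0,"ty": 0,"tz": 0,"jaw": 16},{"wx": 0,"wy": 0,"wz": 0,"tx": 0,"ty": 0,"tz": 0,"jaw": 16}])

```text
clock: 18.95
tool_pos: [0.5124, -0.0685, 0.1772]
ee_rot: [180.0, 0.0, 109.3]
contact_force: [0.2, 1.1, -1.9]
width: 0.299
gripper_force: 59.1
```

```bash
python3 -c "
from h import *
go(.5115,-.0688,.225,109.3)
s=r.camera('scene');im=r.camera('top'); cv2.imwrite('pics/scene5.png',s[:,:,::-1]); cv2.imwrite('pics/top5.png',im[:,:,::-1])
a=cv2.resize(s[220:370,290:440],(600,600),interpolation=2)
b=cv2.resize(im[220:300,390:470],(200,200),interpolation=2)
a=np.hstack([a,np.zeros((600,200,3),np.uint8)]); a[:200,600:]=b
cv2.imwrite('pics/g5.png',a[:,:,::-1])"
```

```text
t 18.95 pos [ 0.5124 -0.0685  0.1772] rpy [1.7998e+02 1.0000e-02 1.0931e+02] w 25.5 F [ 0.2  1.1 -1.9] grip 59.1
 turn units [0. 0. 0.]
 shift units [ 0.    -0.015 -0.797]
```

View pics/g5.png

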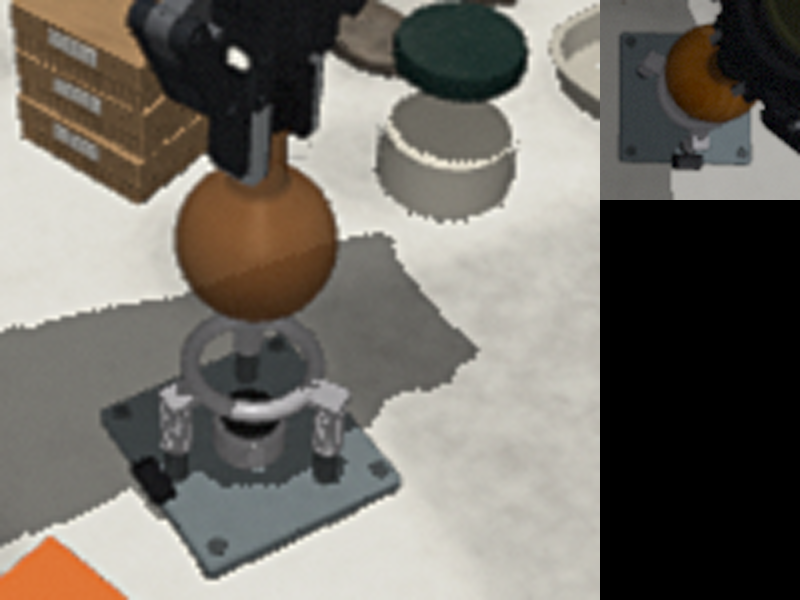

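The flask hangs upright over the ring, with the bulb circle at crop (257,241), radius 80. The ring ellipse spans x 181–327 and y 315–418, so its centre is about (254,367). The column in the background is intact. I'll compute the offset next.

Run:
```python
from m import *
S=cv2.imread("pics/scene5.png"); T=cv2.imread("pics/top5.png")
def circ(img,x0,x1,y0,y1,lo):
    m=mask(img[:,:,::-1].copy(),(5,130,30),(25,255,255)) ; q=0*m; q[y0:y1,x0:x1]=255; m&=q
    k=max(cv2.findContours(m,0,1)[0],key=cv2.contourArea)[:,0]; return k
def fit(p):
    p=p.astype(float);s=np.linalg.lstsq(np.c_[2*p,np.ones(len(p))],(p**2).sum(1),rcond=None)[0]; return s[:2],np.sqrt(s[2]+s[:2]@s[:2])
k=circ(S,325,385,255,305,0); k=k[(k[:,1]>268)]; cS,rS=fit(k); print("scene bulb",cS,rS)
k=circ(T,405,450,225,275,0); k=k[(k[:,0]<432)]; cT,rT=fit(k); print("top bulb",cT,rT)
print("tri bulb",tri(("scene",*cS),("top",*cT)))
print("onz",onz("scene",*cS,.1284),onz("top",*cT,.1284))
f=lambda a,b:(290+(a+.5)/4-.5,220+(b+.5)/4-.5)
print("ring scene",onz("scene",*f(254,367),.06))
f=lambda a,b:(390+(a+.5)/2.5-.5,220+(b+.5)/2.5-.5)
P=np.array([onz("top",*f(a-600,b),.01) for a,b in((620,33),(752,32),(751,163),(619,162))]); print("plate",P.mean(0))
# predicted ring outline in the scene for the plate centre
for c in((.5115,-.0688),):
    q=np.array([proj("scene",[c[0]+.03*np.cos(t),c[1]+.03*np.sin(t),.06]) for t in np.linspace(0,6.28,60)]); print("pred ring bbox crop",(np.r_[q.min(0),q.max(0)]-[290,220]*2)*4 if 0 else ((q.min(0)-[290,220])*4,(q.max(0)-[290,220])*4))
```

```text
scene bulb [353.79357701 279.79810004] 19.19417080727666
top bulb [434.97499698 248.73877747] 18.674066439883145
tri bulb (array([ 0.513116  , -0.06528804,  0.12788136]), np.float64(0.0002551024618433862))
onz [ 0.51266754 -0.06567884  0.1284    ] [ 0.51316149 -0.06523626  0.1284    ]
ring scene [ 0.51134209 -0.06992757  0.06      ]
plate [ 0.51207449 -0.06908637  0.01      ]
pred ring bbox crop (array([178.44277171, 310.08639153]), array([324.35178946, 420.69798324]))
```

>>> arm_command(moves=[{"wx": 0,"wy": 0,"wz": 0,"tx": -0.05,"ty": -0.04,"tz": 0.1,"jaw": 16},{"wx": 0,"wy": 0,"wz": 0,"tx": 0,"ty": 0,"tz": 0.2,"jaw": 16},{"wx": 0,"wy": 0,"wz": 0,"tx": 0,"ty": 0,"tz": 0.15,"jaw": 16},{"wx": 0,"wy": 0,"wz": 0,"tx": 0,"ty": 0,"tz": 0.1,"jaw": 16},{"wx": 0,"wy": 0,"wz": 0,"tx": 0,"ty": 0,"tz": 0.1,"jaw": 16},{"wx": 0,"wy": 0,"wz": 0,"tx": 0,"ty": 0,"tz": 0,"jaw": 16},{"wx": 0,"wy": 0,"wz": 0,"tx": 0,"ty": 0,"tz": 0,"jaw": 16}], newtons=80)

```text
clock: 19.92
tool_pos: [0.5111, -0.0722, 0.1379]
ee_rot: [180.0, 0.0, 109.3]
contact_force: [-0.1, 0.2, -1.0]
width: 0.293
gripper_force: 78.5
```

>>> arm_command(moves=[{"wx": 0,"wy": 0,"wz": 0,"tx": 0,"ty": 0,"tz": 0.05,"jaw": 16},{"wx": 0,"wy": 0,"wz": 0,"tx": 0,"ty": 0,"tz": 0.05,"jaw": 16},{"wx": 0,"wy": 0,"wz": 0,"tx": 0,"ty": 0,"tz": 0.05,"jaw": 16},{"wx": 0,"wy": 0,"wz": 0,"tx": 0,"ty": 0,"tz": 0,"jaw": 16},{"wx": 0,"wy": 0,"wz": 0,"tx": 0,"ty": 0,"tz": 0,"jaw": 16}])

```text
clock: 20.55
tool_pos: [0.5116, -0.0721, 0.1292]
ee_rot: [179.9, 0.0, 109.3]
contact_force: [0.3, 1.3, 5.0]
width: 0.29
gripper_force: 79.0
```

>>> arm_command(moves=[{"wx": 0,"wy": 0,"wz": 0,"tx": 0,"ty": 0,"tz": 0.05,"jaw": 16},{"wx": 0,"wy": 0,"wz": 0,"tx": 0,"ty": 0,"tz": 0.05,"jaw": 16},{"wx": 0,"wy": 0,"wz": 0,"tx": 0,"ty": 0,"tz": 0.05,"jaw": 16},{"wx": 0,"wy": 0,"wz": 0,"tx": 0,"ty": 0,"tz": 0.05,"jaw": 16},{"wx": 0,"wy": 0,"wz": 0,"tx": 0,"ty": 0,"tz": 0,"jaw": 16},{"wx": 0,"wy": 0,"wz": 0,"tx": 0,"ty": 0,"tz": 0,"jaw": 16}])

```text
clock: 21.3
tool_pos: [0.5117, -0.072, 0.1177]
ee_rot: [179.9, 0.0, 109.3]
contact_force: [-0.3, 1.8, 7.7]
width: 0.287
gripper_force: 79.3
```

>>> arm_command(moves=[{"wx": 0,"wy": 0,"wz": 0,"tx": 0,"ty": 0,"tz": 0.03,"jaw": 16},{"wx": 0,"wy": 0,"wz": 0,"tx": 0,"ty": 0,"tz": 0,"jaw": 16},{"wx": 0,"wy": 0,"wz": 0,"tx": 0,"ty": 0,"tz": 0,"jaw": 16}])

```text
clock: 21.68
tool_pos: [0.5117, -0.072, 0.1161]
ee_rot: [179.9, 0.0, 109.3]
contact_force: [-1.2, 1.6, 10.1]
width: 0.289
gripper_force: 79.4
```

>>> arm_command(moves=[{"wx": 0,"wy": 0,"wz": 0,"tx": 0,"ty": 0,"tz": 0.03,"jaw": 16},{"wx": 0,"wy": 0,"wz": 0,"tx": 0,"ty": 0,"tz": 0,"jaw": 16},{"wx": 0,"wy": 0,"wz": 0,"tx": 0,"ty": 0,"tz": 0,"jaw": 16}])

```text
clock: 22.05
tool_pos: [0.5118, -0.072, 0.1144]
ee_rot: [179.9, 0.0, 109.3]
contact_force: [-0.9, 2.1, 11.0]
width: 0.291
gripper_force: 79.5
```

>>> arm_command(moves=[{"wx": 0,"wy": 0,"wz": 0,"tx": 0,"ty": 0,"tz": 0.02,"jaw": 16},{"wx": 0,"wy": 0,"wz": 0,"tx": 0,"ty": 0,"tz": 0,"jaw": 16},{"wx": 0,"wy": 0,"wz": 0,"tx": 0,"ty": 0,"tz": 0,"jaw": 16}])

```text
clock: 22.42
tool_pos: [0.5119, -0.0719, 0.1138]
ee_rot: [179.8, 0.0, 109.3]
contact_force: [-2.0, 2.8, 14.5]
width: 0.289
gripper_force: 80.0
```

>>> arm_command(moves=[{"wx": 0,"wy": 0,"wz": 0,"tx": 0,"ty": 0,"tz": 0.01,"jaw": 16},{"wx": 0,"wy": 0,"wz": 0,"tx": 0,"ty": 0,"tz": 0,"jaw": 16},{"wx": 0,"wy": 0,"wz": 0,"tx": 0,"ty": 0,"tz": 0,"jaw": 16},{"wx": 0,"wy": 0,"wz": 0,"tx": 0,"ty": 0,"tz": 0,"jaw": 16}])

```text
clock: 22.92
tool_pos: [0.512, -0.0718, 0.1137]
ee_rot: [179.8, 0.0, 109.3]
contact_force: [-2.4, 3.2, 17.7]
width: 0.291
gripper_force: 80.2
```

Run:
```python
from m import *
go(.5119,-.0719,.1138,109.3)
s=r.camera('scene'); t=r.camera('top')
def fit(p):
    p=p.astype(float);q=np.linalg.lstsq(np.c_[2*p,np.ones(len(p))],(p**2).sum(1),rcond=None)[0]; return q[:2],np.sqrt(q[2]+q[:2]@q[:2])
def circ(img,x0,x1,y0,y1):
    m=mask(img,(5,130,30),(25,255,255)); q=0*m; q[y0:y1,x0:x1]=255
    return max(cv2.findContours(m&q,0,1)[0],key=cv2.contourArea)[:,0]
k=circ(s,325,385,278,340); k=k[(k[:,1]>298)&(k[:,1]<320)]; c,R=fit(k); print("scene",c,R,onz("scene",*c,.065))
k=circ(t,400,455,225,285); k=k[k[:,0]<432]; d,R=fit(k); print("top",d,R,onz("top",*d,.065)); print(tri(("scene",*c),("top",*d)))
a=cv2.resize(s[200:350,230:430],(800,600),interpolation=2); cv2.imwrite('pics/g6.png',a[:,:,::-1])
```

```text
t 22.93 pos [ 0.512  -0.0718  0.1137] rpy [1.7981e+02 3.0000e-02 1.0931e+02] w 24.8 F [-2.4  3.2 17.7] grip 80.2
 turn units [0.02 0.   0.  ]
 shift units [-0.001 -0.002 -0.001]
scene [353.22877095 309.93674293] 18.201349609684737 [ 0.51058213 -0.07100323  0.065     ]
top [424.72917858 255.13755643] 14.02405079864494 [ 0.51130929 -0.06047638  0.065     ]
(array([ 0.51426988, -0.06325163,  0.05478735]), np.float64(0.0036758141547618157))
```

View pics/g6.png

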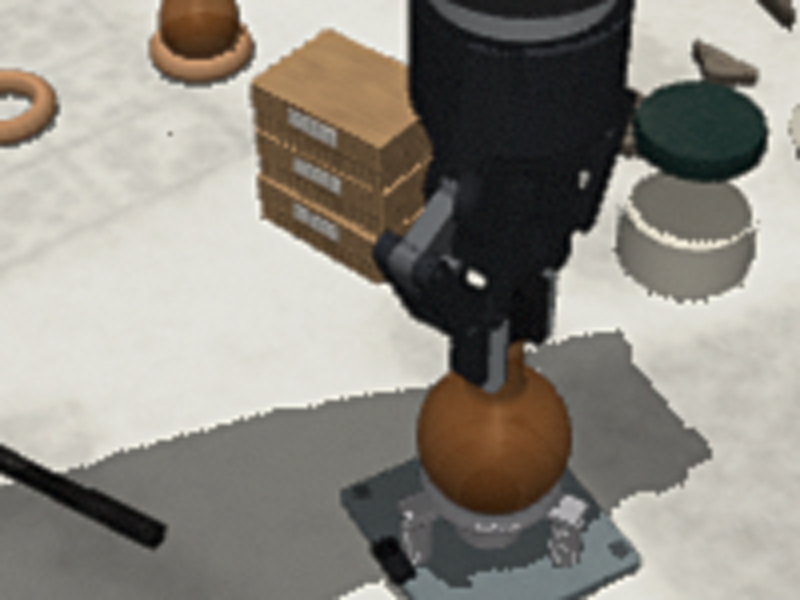

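The bulb, at crop (494,438), sits centred in the lowered ring, with its centre within about 2 mm of the ring's by the scene view. The top-view fit is occluded, so I'm disregarding it. The three-box column, small flask, jar and pen are undisturbed, and the push is a steady 18 N against the stop. I'll hand in.

```bash
python3 -c "
from bench import r
print(r.job_done())"
```

```text
the job is handed in; nothing more can be done
None
```

The job is handed in: the box is released on the column, and the larger flask is held pressed down in the ring at about 18 N; the verdict was not reported back.

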